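Pivot the light bar past the post into its charging bay

TASK

Push the aluminium light bar past the red-topped post and into its charging bay, orange end first, until that end is fully home against the back of the bay. It lies crosswise in front of the post, so pivot it round by pushing one end and then the other with your fingertips. It stays on the bench all the way: do not pinch or lift it, and leave the other things on the bench where they are.

Things in the scene. Friction and masses are not known exactly. Their poses are not given: they have to be found in the camera images.
- bar: Loose aluminium light bar, 180 long, 30 wide, 24 mm high, 0.1 to 0.2 kg, lying flat: silver sides 21 mm high, white lens strip on top, orange cap on the contact end, black cap on the other. Slides on the bench with under 3 N. Origin: middle of its underside. x runs along it to the orange end, z up.
- bar_mid (a point): Centre of the light bar, 12 mm above its underside. At the start the bar lies outside the bay, roughly square to it, with the post between it and the bay and its orange end nearer the robot; to go in, the orange end swings about 90 degrees, passing the post on the robot's side.
- bar_contact_end (a point): Middle of the orange end face of the light bar, 90 mm along +x from its middle, 12 mm above its underside.
- bar_plain_end (a point): Middle of the black end face of the light bar, 90 mm along -x from its middle, 12 mm above its underside.
- dock: Charging dock, black with a grey back block, fixed, open on top: a channel (the bay) 42 mm wide, 130 deep, walls 8 thick and 28 high, the bench its floor. Back block 36 high, to x = 175 mm. At the mouth two cheeks flare to 88 mm wide at x = -31 mm. Origin: on the bench, mid-mouth where the straight channel begins. x level into the bay (robot's left), y across it (towards the robot), z up.
- bay_end (a point): Middle of the back of the bay, 130 mm along the dock's x from its origin, 12 mm above the bench; axes as the dock's. When the bar is home its orange end face touches here, and its last 50 mm stick out of the straight channel.
- post: Steel post with a black rubber band and a red cap, 20 mm in diameter and 40 mm high, fixed to the bench about 95 mm in front of the mouth and about 53 mm to the far side of the bay's middle line. It may be touched. Origin: centre of its foot.
- wick: Bystander: flat blue wheel-shaped roll of desoldering braid, 42 mm across, 10 mm high. Loose. Origin: centre of its underside.
- pot: Bystander: small open steel pot, 35 mm across, 22 mm high. Loose. Origin: centre of its underside.
- tape: Bystander: roll of amber tape lying flat, 68 mm across, 12 mm high. Loose. Origin: centre of its underside.
- can: Bystander: blue plastic can with a flip top, 59 mm across, 82 mm high. Loose. Origin: centre of its underside.
- handset: Bystander: black smartphone lying flat on the blue mat (5 mm thick), 84 x 170 x 9 mm. Loose. Origin: centre of its underside.
- tin: Bystander: round open flux tin, white rim over a blue band, 56 mm across, 14 mm high. Loose. Origin: centre of its underside.

How it is judged (in metres and radians):
At the end, for the whole second after the job is handed in: The light bar lies flat and at rest on the bench inside the bay: its orange end is within 8 mm of the back of the bay (and within 14 mm of the middle of it), and it is in line with the bay to within 0.12 rad (x of bar_contact_end in the frame of dock above 0.122 m and horizontal distance between bar_contact_end and bay_end below 0.014 m and angle between the x axis of bar and the x axis of dock, either way round below 0.12 rad and angle between bar's own z axis and vertical below 0.06 rad and height (world z) of bar_mid below 0.016 m and linear speed of bar below 0.01 m/s); the robot touches nothing.
It fails at once if the light bar is lifted (its middle rises more than 10 mm) or tipped by more than 0.25 rad (height (world z) of bar_mid above 0.022 m or angle between bar's own z axis and vertical above 0.25 rad).
It fails at once if the light bar is pinched (the fingers press on both of its long sides at once, over 1.5 N each) (contact force between the fingers and bar_c0 above 1.5 N and contact force between the fingers and bar_c1 above 1.5 N).
It fails at once if a bystander is moved more than 20 mm (distance of any of wick, pot, tape, can, handset, tin from where it was at the start of the episode above 0.02 m).
It also fails if it takes over 72 s, if anything falls off the work surface, if the arm or the gripper's body presses on something with over 40 N, if the wrist force passes 120 N, or if a joint passes its speed limit or range.

ROBOT

A 6-joint arm with a two-finger parallel gripper is mounted at the origin on a cart in front of the work surface, level with it; the furniture and walls round the work are solid. World frame = base frame: x ahead of the robot, y to its left, z up, the work surface at z = 0. Lengths are in m, angles in degrees, forces in N, time in s.
With the tool pointing down it reaches from about 0.3 to 0.75 m from the base axis. Payload 8.5 kg.
Tool frame: the origin (TCP) lies on the centre line of the jaws, within the pads' length; the fingertips stand 17 mm ahead of it and the grasp point (between the pads) lies 2 mm behind it; z points along the fingers, y is the line along which they close (so a half turn about z gives the same grasp; the last joint's range is limited). The gripper opens to 85 mm and grips with 20 to 120 N. Pads are 22 mm wide; open, the fingers measure 114 mm over their backs; the gripper's body (76 mm by 85 mm) begins 54 mm behind the grasp point. The pads swing forward as they close: fully open they stand 13 mm farther back than shut.
Start: joints at [58.997, 21.807, 74.336, -0, 83.858, -12.336], TCP at [0.176, 0.521, 0.213] pointing down, gripper open.
Joint ranges: [-178.18, 178.18], [-50.72, 133.34], [12.68, 142.11], [-81.47, 261.47], [9.98, 163.14], [-165.26, 165.26]. Speed limits (degrees/s): [136.94, 136.94, 180, 180, 180, 180].

INTERFACE

Orientations are given as a 3x3 rotation matrix whose columns are the frame's x, y, z axes.
In Python, from rig import env gives the robot as it stands.
- The arm moves only by the shell command python3 -m handwheel 'ROWS' [OPENING] [FORCE]. ROWS is JSON, a list that holds one entry, the list of rows, each a list of 4 numbers: the shift along the tool's x, y, z in m, then the turn about the tool's z in rad. In form: [[[x, y, z, roll], ...]]. A call has 1 to 5 rows; each row shifts and turns the commanded pose from where the row before left it, along the tool's axes as they then stand; what a row does not reach is not made up. A row lasts 1/12 s, in which the tool goes at most 41.7 mm and 7.16 degrees, less where a joint would pass 70% of its speed; a pose out of reach is approached as far as the arm can. A call is refused whole if a number of a shift passes 0.0417 or a number of a turn 0.125, either way. A call with a gripper value outside its range is refused whole. OPENING is the opening in per cent of the stroke, from 0 (shut) to 100 (fully open), set as the call begins (- or left out, the last holds). The fingers move at their own pace and stop on an object; FORCE is the grip in N (left out, the last holds). Time passes only in rows, so rows that do not move let the fingers close. It gives the time, the measured TCP pose, the force and the opening at its end, in the units of the state.
- env.observe(): the state, without advancing time (a new reading comes with each control period).
- env.get_image(name): name is "side" or "top" or "wrist"; returns (picture, depth): 384x512x3 uint8, red, green, blue; 384x512 float32, m along the optical axis (not along the pixel's ray), 0 where there is no reading.
- env.camera_params(name): a dict with "K" (3x3 intrinsics, pixels), "rvec" (rotation vector, rad) and "tvec" (3), from world to camera coordinates, as OpenCV has them. Camera axes: x right, y down, z forward; pixel columns grow to the right and rows downward; lengths in m; the calibration is good to about 2 mm. A picture is of the moment at which its call begins: read the wrist's pose just before it. camera_params takes no time and is no camera call; for the wrist camera it gives the pose at the moment of the call.
- env.close_job(): hands the job in, once; it reports no verdict.
The state is a dict: "time_s": time; "q": joint angles; "qvel": joint speeds; "joint_efforts": joint torques, N m; "position": TCP position; "tool_rot": TCP orientation; "ft_force": force on the tool from outside, world axes, zero at the start; "wrist_torque": the same for the moment, N m; "grip_width": finger opening in m.
Only numpy, scipy, OpenCV 4.12 (cv2) and the standard library are available. Lean on these libraries where they do the work, as an engineer would, in place of code of your own. Each camera call takes 0.05 s, during which the arm holds its last target. There are 200 camera calls.

## Working session

There is one attempt and no reset: what is moved stays moved. The work goes in short steps, Python scripts to look and compute and a shell command to move; the robot and the scene stay as the last step left them, time stands still between calls to the robot, and variables do not carry over. Pictures are saved under pics/ and viewed, on a budget of 10 in all, crops included, one or two more only if the job needs it, and the job is handed in when it is done.

```bash
mkdir -p pics; ls; python3 - <<'E'
from rig import env
import cv2
s=env.observe();print(s)
for n in("top","side"):
    p,d=env.get_image(n);cv2.imwrite(f"pics/{n}0.png",p[:,:,::-1]);print(n,env.camera_params(n))
E
```

```text
pics
{'time_s': 0.0, 'q': array([ 5.89962028e+01,  2.18418586e+01,  7.43850009e+01,  1.48766422e-03,
        8.38591704e+01, -1.23356216e+01]), 'qvel': array([-0.02184352, -0.01485351,  0.06716892, -0.00723474, -0.07665268,
        0.10858039]), 'joint_efforts': array([ 1.14168692e-03, -4.48454010e+01, -2.31279087e+01, -1.59504002e-04,
        4.73459877e-03,  7.14960294e-06]), 'position': array([0.17587122, 0.52078207, 0.21220221]), 'tool_rot': array([[-9.47387180e-01,  3.20088891e-01, -7.95544023e-04],
       [ 3.20089693e-01,  9.47386387e-01, -1.27369061e-03],
       [ 3.45993363e-04, -1.46132359e-03, -9.99998872e-01]]), 'ft_force': array([-0.02076326,  0.18075061,  0.05935599]), 'wrist_torque': array([ 0.01028668, -0.03667528, -0.01925989]), 'grip_width': 0.08568614287093215}
top {'K': array([[492.10511859,   0.        , 254.16020969],
       [  0.        , 492.10511859, 198.20732374],
       [  0.        ,   0.        ,   1.        ]]), 'rvec': array([ 2.14342963, -2.15667974,  0.14613544]), 'tvec': array([-0.03922547,  0.57802197,  1.44288709])}
side {'K': array([[472.47725734,   0.        , 255.46886822],
       [  0.        , 472.47725734, 196.9510875 ],
       [  0.        ,   0.        ,   1.        ]]), 'rvec': array([ 0.56716711, -2.44613597,  1.46236331]), 'tvec': array([0.49311084, 0.17188362, 1.07173176])}
```

View pics/top0.png

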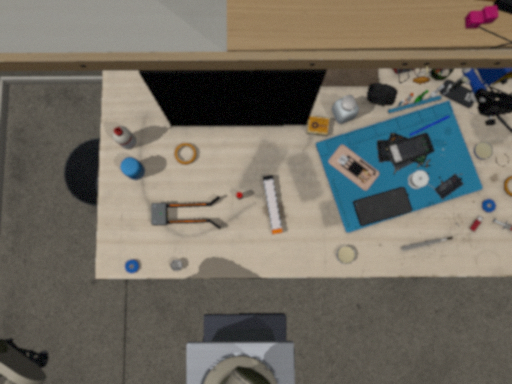

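View pics/side0.png

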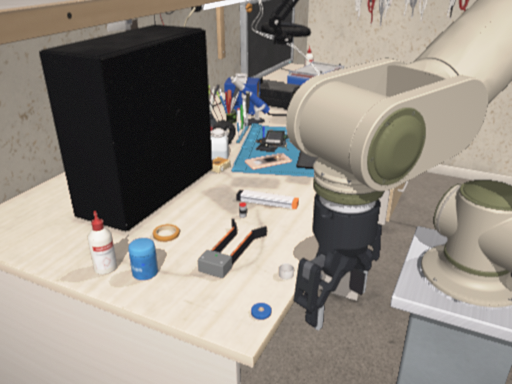

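The top view shows the dock at about (160–225, 197–230), the post at (240,195) and the bar from (268,178), black, to (279,232), orange. The pot is near (178,264), the tin near (346,253), and the wick near (132,266). I'll zoom in next.

```bash
cat > h.py <<'E'
import numpy as np,cv2
from rig import env
def ray(n,uv,z,P=None):
    P=P or env.camera_params(n);R=cv2.Rodrigues(P["rvec"])[0];t=np.array(P["tvec"]).ravel()
    uv=np.atleast_2d(np.array(uv,float));d=np.c_[uv,np.ones(len(uv))]@np.linalg.inv(P["K"]).T@R
    c=-R.T@t;return c+d*((z-c[2])/d[:,2])[:,None]
E
python3 - <<'E'
from h import *
p=cv2.imread("pics/top0.png");c=p[165:285,140:300]
cv2.imwrite("pics/crop.png",cv2.resize(c,None,fx=5,fy=5,interpolation=cv2.INTER_CUBIC))
print(ray("top",[[178,264],[346,253],[132,266],[240,370]],0.01).round(3))
print(ray("top",[[268,177],[279,233]],0.024).round(3),ray("top",[[240,196]],.04).round(3))
E
```

```text
[[ 0.383  0.188  0.01 ]
 [ 0.413 -0.32   0.01 ]
 [ 0.378  0.327  0.01 ]
 [ 0.074  0.002  0.01 ]]
[[ 0.645 -0.086  0.024]
 [ 0.474 -0.117  0.024]] [[ 0.585 -0.     0.04 ]]
```

View pics/crop.png

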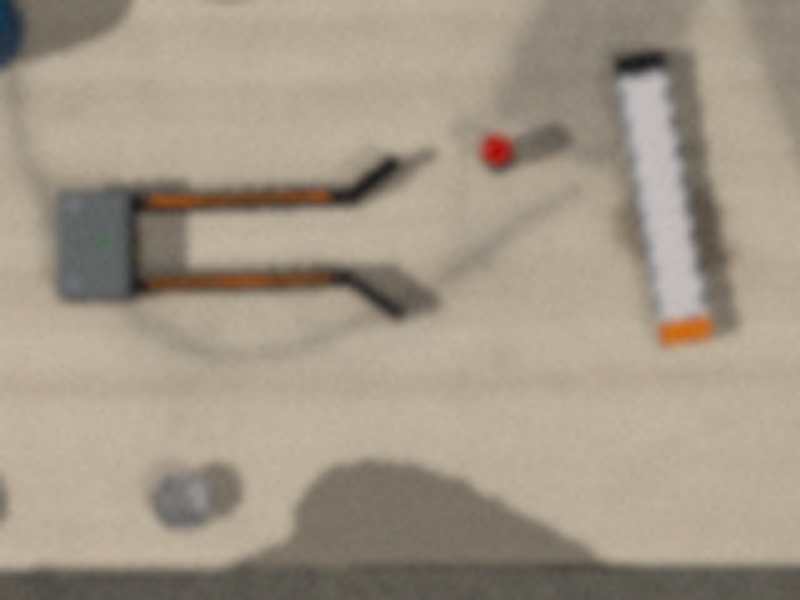

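```bash
python3 - <<'E'
from h import *
f=lambda L,z:ray("top",[[140+u/5-.4,165+v/5-.4] for u,v in L],z).round(4)
print("bar corners",f([[617,62],[664,54],[663,345],[714,337]],.023),"\nblk/org mid",f([[640,55],[688,342]],.023))
print("post",f([[497,150]],.04))
print("walls",f([[150,202],[340,194],[150,285],[340,277]],.028),"\ncheeks",f([[398,162],[402,314]],.028),"\nblock",f([[58,190],[132,190],[58,298],[132,298]],.036))
E
```

```text
bar corners [[ 0.6455 -0.0703  0.023 ]
 [ 0.6503 -0.0991  0.023 ]
 [ 0.4719 -0.0965  0.023 ]
 [ 0.4766 -0.1274  0.023 ]] 
blk/org mid [[ 0.6498 -0.0844  0.023 ]
 [ 0.4737 -0.1116  0.023 ]]
post [[0.589  0.0028 0.04  ]]
walls [[0.5602 0.2137 0.028 ]
 [0.5644 0.0985 0.028 ]
 [0.5097 0.2128 0.028 ]
 [0.5138 0.0981 0.028 ]] 
cheeks [[0.5837 0.0634 0.028 ]
 [0.4913 0.0606 0.028 ]] 
block [[0.5668 0.2679 0.036 ]
 [0.5665 0.2233 0.036 ]
 [0.5015 0.2665 0.036 ]
 [0.5012 0.2221 0.036 ]]
```

```bash
python3 -m handwheel '[[[0,0,0,-0.109],[0,0,0,-0.109],[0,0,0,-0.108]]]' 0 20
python3 -m handwheel '[[[-0.016,-0.035,0,0],[-0.016,-0.035,0,0],[-0.016,-0.035,0,0],[-0.016,-0.035,0,0],[-0.016,-0.035,0,0]]]'
python3 -m handwheel '[[[-0.016,-0.035,0,0],[-0.016,-0.035,0,0],[-0.016,-0.035,0,0],[-0.016,-0.035,0,0],[-0.016,-0.035,0,0]]]'
python3 -m handwheel '[[[-0.016,-0.035,0,0],[-0.016,-0.035,0,0],[-0.016,-0.035,0,0],[-0.016,-0.035,0,0],[-0.016,-0.035,0,0]]]'
python3 -m handwheel '[[[-0.016,-0.035,0,0],[-0.016,-0.035,0,0],[-0.016,-0.035,0,0],[-0.016,-0.035,0,0],[0,0,0,0]]]'
```

```text
time_s: 0.35
position: [0.1759, 0.5209, 0.2124]
tool_rot: [[-1.0, -0.006, -0.0], [-0.006, 1.0, -0.001], [0.0, -0.001, -1.0]]
ft_force: [0.3, -0.7, 0.6]
grip_width: 0.0516
time_s: 0.77
position: [0.2561, 0.3444, 0.2126]
tool_rot: [[-1.0, -0.001, -0.0], [-0.001, 1.0, -0.0], [0.0, -0.0, -1.0]]
ft_force: [1.3, 0.4, 0.8]
grip_width: 0.0
time_s: 1.18
position: [0.3362, 0.1693, 0.2128]
tool_rot: [[-1.0, -0.0, -0.0], [-0.0, 1.0, 0.0], [0.0, 0.0, -1.0]]
ft_force: [1.2, 1.1, 0.5]
grip_width: 0.0002
time_s: 1.6
position: [0.4163, -0.0059, 0.2127]
tool_rot: [[-1.0, 0.0, -0.0], [0.0, 1.0, 0.0], [0.0, 0.0, -1.0]]
ft_force: [0.9, 0.7, 0.9]
grip_width: 0.0
time_s: 2.02
position: [0.482, -0.1493, 0.2118]
tool_rot: [[-1.0, 0.004, -0.0], [0.004, 1.0, -0.001], [0.0, -0.001, -1.0]]
ft_force: [-0.2, 0.0, -1.1]
grip_width: -0.0003
```

```bash
python3 -m handwheel '[[[-0.006,-0.02,0.035,0],[0,0,0.04,0],[0,0,0.04,0],[0,0,0.04,0],[0,0,0.031,0]]]' | head -2
python3 -m handwheel '[[[0,0,0,0],[0,0.01,0,0],[0,0.01,0,0],[0,0.01,0,0],[0,0.01,0,0]]]'
python3 -m handwheel '[[[0,0.01,0,0],[0,0.01,0,0],[0,0.01,0,0],[0,0.01,0,0],[0,0.01,0,0]]]'
python3 -m handwheel '[[[0,0.01,0,0],[0,0,0,0]]]'
python3 - <<'E'
from h import *
p,d=env.get_image("top");cv2.imwrite("pics/t1f.png",p[:,:,::-1])
cv2.imwrite("pics/t1.png",cv2.resize(p[165:285,140:300,::-1],None,fx=5,fy=5,interpolation=cv2.INTER_CUBIC))
E
```

```text
time_s: 2.43
position: [0.4849, -0.1631, 0.0241]
time_s: 2.85
position: [0.4869, -0.1228, 0.0286]
tool_rot: [[-1.0, -0.001, 0.003], [-0.001, 1.0, -0.001], [-0.003, -0.001, -1.0]]
ft_force: [-0.5, 0.2, 0.3]
grip_width: 0.0
time_s: 3.27
position: [0.4862, -0.0728, 0.0269]
tool_rot: [[-1.0, -0.0, 0.0], [-0.0, 1.0, 0.0], [-0.0, 0.0, -1.0]]
ft_force: [0.1, -0.3, 0.5]
grip_width: 0.0001
time_s: 3.43
position: [0.4859, -0.0621, 0.0268]
tool_rot: [[-1.0, -0.002, -0.001], [-0.002, 1.0, 0.0], [0.001, 0.0, -1.0]]
ft_force: [0.2, 0.5, 0.1]
grip_width: -0.0001
```

View pics/t1.png

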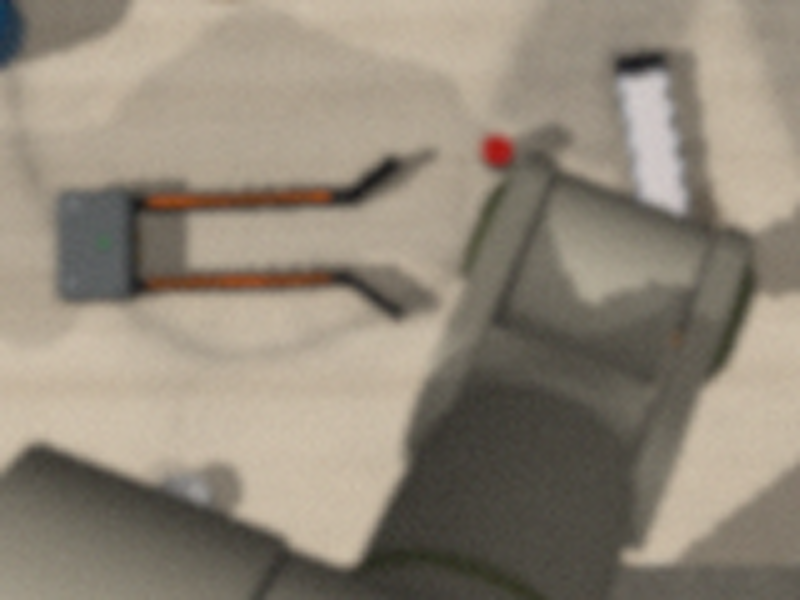

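The visible bar half, with its black end at (640,60), looks unmoved. I'll check from the side.

```bash
python3 - <<'E'
from h import *
p,d=env.get_image("side")
R=lambda q:cv2.projectPoints(np.array(q,float),np.array(P["rvec"]),np.array(P["tvec"]),P["K"],None)[0].reshape(-1,2).round(1)
P=env.camera_params("side");s=env.observe();print(s["position"]);print(R([s["position"],[.474,-.112,.023],[.65,-.084,.023]]))
w,_=env.get_image("wrist")
im=np.hstack([cv2.resize(p[150:262,190:340,::-1],(450,336),interpolation=cv2.INTER_CUBIC),cv2.resize(w[:,:,::-1],(350,262))[:, :][:262] if 0 else cv2.copyMakeBorder(cv2.resize(w[:,:,::-1],(350,262)),0,74,0,0,cv2.BORDER_CONSTANT)])
cv2.imwrite("pics/s1.png",im)
E
```

```text
[ 0.48623135 -0.06363267  0.02680808]
[[286.3 204.5]
 [297.  199.1]
 [237.3 190.7]]
```

View pics/s1.png

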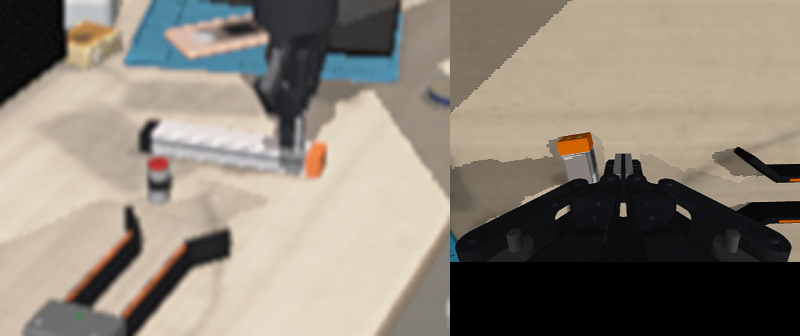

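```bash
python3 - <<'E'
from h import *
for n in("side","wrist"):
    P=env.camera_params(n);p,d=env.get_image(n)
    R=cv2.Rodrigues(P["rvec"])[0];v,u=np.mgrid[:384,:512]
    X=(np.c_[u.ravel(),v.ravel(),np.ones(u.size)]@np.linalg.inv(P["K"]).T*d.reshape(-1,1)-np.ravel(P["tvec"]))@R
    a=lambda lo,hi:X[(X>lo).all(1)&(X<hi).all(1)]
    f=a([.465,-.09,.004],[.51,-.035,.06]);print(n,len(f))
    for z in np.arange(.004,.06,.004):
        g=f[(f[:,2]>z)&(f[:,2]<z+.004)]
        if len(g):print(z.round(3),len(g),g.min(0).round(3),g.max(0).round(3))
    b=a([.44,-.15,.015],[.68,-.05,.03]);print("bar",len(b),b.min(0).round(3),b.max(0).round(3))
    t=a([.40,-.2,-.02],[.46,-.05,.01]);print("bench z",np.median(t[:,2]).round(4) if len(t) else None)
E
```

```text
side 38
0.012 1 [ 0.507 -0.089  0.014] [ 0.507 -0.089  0.014]
0.044 7 [ 0.48  -0.061  0.045] [ 0.495 -0.055  0.048]
0.048 6 [ 0.476 -0.071  0.048] [ 0.498 -0.054  0.052]
0.052 10 [ 0.475 -0.067  0.052] [ 0.497 -0.05   0.055]
0.056 14 [ 0.475 -0.068  0.056] [ 0.496 -0.049  0.06 ]
bar 392 [ 0.47  -0.131  0.015] [ 0.653 -0.067  0.027]
bench z -0.0004
wrist 358
0.044 3 [ 0.476 -0.066  0.047] [ 0.476 -0.059  0.048]
0.048 60 [ 0.475 -0.075  0.048] [ 0.48  -0.052  0.052]
0.052 143 [ 0.475 -0.076  0.052] [ 0.48  -0.051  0.056]
0.056 152 [ 0.475 -0.077  0.056] [ 0.48 -0.05  0.06]
bar 2840 [ 0.471 -0.128  0.015] [ 0.521 -0.09   0.025]
bench z -0.0005
```

Two depth cameras agree that the shut fingertips are at z ≈ 0.045 while the TCP reads 0.027. The tips are therefore about 18 mm behind the reported TCP, not 17 mm ahead, and they passed over the bar without touching it. I'll go back over the bar, come down about 36 mm further than planned, and watch the force.

```bash
python3 -m handwheel '[[[0,-0.025,0,0],[0,-0.025,0,0],[0,-0.025,0,0],[0,-0.028,0,0],[0,0,0,0]]]' | head -2
python3 -m handwheel '[[[0,0,0.012,0],[0,0,0.01,0],[0,0,0.008,0],[0,0,0.005,0],[0,0,0,0]]]'
python3 - <<'E'
from h import *
for n in("side","wrist"):
    P=env.camera_params(n);s=env.observe()["position"];p,d=env.get_image(n)
    R=cv2.Rodrigues(P["rvec"])[0];v,u=np.mgrid[:384,:512]
    X=(np.c_[u.ravel(),v.ravel(),np.ones(u.size)]@np.linalg.inv(P["K"]).T*d.reshape(-1,1)-np.ravel(P["tvec"]))@R
    f=X[(abs(X[:,0]-s[0])<.02)&(abs(X[:,1]-s[1])<.022)&(X[:,2]>.005)&(X[:,2]<.06)];print(n,s,len(f),f.min(0).round(3),f.max(0).round(3))
E
```

```text
time_s: 4.1
position: [0.4867, -0.1717, 0.0269]
time_s: 4.52
position: [0.4857, -0.1663, -0.0093]
tool_rot: [[-1.0, -0.001, -0.002], [-0.001, 1.0, 0.001], [0.002, 0.001, -1.0]]
ft_force: [0.1, -0.1, 1.0]
grip_width: 0.0003
side [ 0.48565027 -0.16626622 -0.00931897] 110 [ 0.472 -0.187  0.008] [ 0.498 -0.149  0.06 ]
wrist [ 0.48595134 -0.16647388 -0.00865562] 3156 [ 0.472 -0.188  0.012] [ 0.499 -0.145  0.06 ]
```

The tips are now at z ≈ 0.009, with no contact. Pushing the orange end.

```bash
cat >> h.py <<'E'
def cloud(n):
    P=env.camera_params(n);p,d=env.get_image(n);R=cv2.Rodrigues(P["rvec"])[0];v,u=np.mgrid[:384,:512]
    X=(np.c_[u.ravel(),v.ravel(),np.ones(u.size)]@np.linalg.inv(P["K"]).T*d.reshape(-1,1)-np.ravel(P["tvec"]))@R
    return p,X.reshape(384,512,3),d
def look():
    "orange, black and white masks -> world, from top and wrist"
    s=env.observe();print("t",s["time_s"],"tcp",s["position"].round(4))
    for n in("top","side","wrist"):
        p,X,d=cloud(n);h=cv2.cvtColor(p,cv2.COLOR_RGB2HSV)
        roi=(X[...,0]>.40)&(X[...,0]<.72)&(X[...,1]>-.26)&(X[...,1]<.24)&(X[...,2]>.014)&(X[...,2]<.029)&(d>0)
        o=roi&(h[...,0]>4)&(h[...,0]<16)&(h[...,1]>190)&(X[...,1]<.03)
        w=roi&(p.min(2)>150)&(h[...,1]<45)&(X[...,2]>.017)
        print(n,"orange",o.sum(),X[o].mean(0).round(3) if o.sum()>2 else "","white",w.sum())
        if w.sum()>15:
            q=X[w][:,:2].astype(np.float32);r=cv2.minAreaRect(q*1000);print("   white box",np.round(r[0],1),np.round(r[1],1),[a.round(0).tolist() for a in cv2.boxPoints(r)])
E
python3 -m handwheel '[[[0,0.01,0,0],[0,0.01,0,0],[0,0.01,0,0],[0,0.01,0,0],[0,0.01,0,0]]]'
python3 -m handwheel '[[[0,0.01,0,0],[0,0.01,0,0],[0,0.01,0,0],[0,0.01,0,0],[0,0,0,0]]]'
python3 -c "
from h import *
look()"
```

```text
time_s: 5.03
position: [0.4861, -0.1156, -0.008]
tool_rot: [[-1.0, -0.001, 0.0], [-0.001, 1.0, -0.0], [-0.0, -0.0, -1.0]]
ft_force: [-0.5, -0.3, 0.8]
grip_width: 0.0004
time_s: 5.45
position: [0.4858, -0.0749, -0.0082]
tool_rot: [[-1.0, -0.002, -0.001], [-0.002, 1.0, 0.001], [0.001, 0.001, -1.0]]
ft_force: [-0.3, -0.6, 0.6]
grip_width: -0.0002
t 5.45 tcp [ 0.4858 -0.0749 -0.0082]
top orange 0  white 187
   white box [602.2 -86.3] [27.4 74.1] [[563.0, -85.0], [631.0, -113.0], [642.0, -88.0], [573.0, -60.0]]
side orange 0  white 302
   white box [569.9 -40.5] [109.8 162. ] [[477.0, -72.0], [633.0, -115.0], [663.0, -9.0], [506.0, 34.0]]
wrist orange 1409 [ 0.487 -0.044  0.02 ] white 78
   white box [513.7 -61.2] [10.9 45.3] [[491.0, -57.0], [532.0, -75.0], [537.0, -66.0], [495.0, -47.0]]
```

```bash
python3 -m handwheel '[[[0,0.01,0,0],[0,0.01,0,0],[0,0.01,0,0],[0,0.01,0,0],[0,0,0,0]]]' |sed -n 2p
python3 -c "
from h import *
look()"
```

```text
position: [0.4857, -0.0348, -0.0082]
t 6.0167 tcp [ 0.4857 -0.0348 -0.0082]
top orange 0  white 223
   white box [589.6 -77.6] [26.9 87.9] [[547.0, -60.0], [615.0, -116.0], [632.0, -95.0], [564.0, -39.0]]
side orange 0  white 294
   white box [569.9 -33.6] [ 91.8 168.8] [[474.0, -30.0], [619.0, -116.0], [666.0, -37.0], [521.0, 49.0]]
wrist orange 459 [ 0.492 -0.012  0.02 ] white 127
   white box [523.2 -35.2] [ 4.7 13.6] [[516.0, -37.0], [530.0, -38.0], [530.0, -33.0], [516.0, -33.0]]
```

```bash
python3 -m handwheel '[[[0,-0.015,0,0],[0,-0.01,-0.03,0],[0,0,-0.03,0],[-0.035,0.003,0,0],[-0.04,0.003,0,0]]]' |sed -n 2p
python3 -m handwheel '[[[-0.04,0.003,0,0],[-0.04,0.003,0,0],[-0.03,0.003,0,0],[0,0,0,0],[0,0,0.03,0]]]' |sed -n 2p
python3 -m handwheel '[[[0,0,0.02,0],[0,0,0.01,0],[0,0,0,0]]]'
python3 -c "
from h import *
look()
p,_=env.get_image('top')
cv2.imwrite('pics/t2.png',cv2.resize(p[165:285,140:300,::-1],None,fx=5,fy=5,interpolation=cv2.INTER_CUBIC))"
```

```text
position: [0.5617, -0.0567, 0.0542]
position: [0.6752, -0.0477, 0.026]
time_s: 7.25
position: [0.6695, -0.0469, -0.0107]
tool_rot: [[-1.0, 0.0, -0.005], [0.0, 1.0, 0.001], [0.005, 0.001, -1.0]]
ft_force: [-0.9, 0.1, -0.1]
grip_width: -0.0001
t 7.25 tcp [ 0.6695 -0.0469 -0.0107]
top orange 0  white 80
   white box [589.6 -90.3] [21.5 75. ] [[551.0, -85.0], [620.0, -115.0], [628.0, -95.0], [560.0, -65.0]]
side orange 0  white 289
   white box [556.2 -20.1] [ 83.  216.1] [[450.0, 27.0], [604.0, -126.0], [662.0, -67.0], [509.0, 85.0]]
wrist orange 0  white 12798
   white box [584.7 -75.6] [ 29.9 103.6] [[535.0, -55.0], [615.0, -120.0], [634.0, -97.0], [554.0, -31.0]]
```

View pics/t2.png

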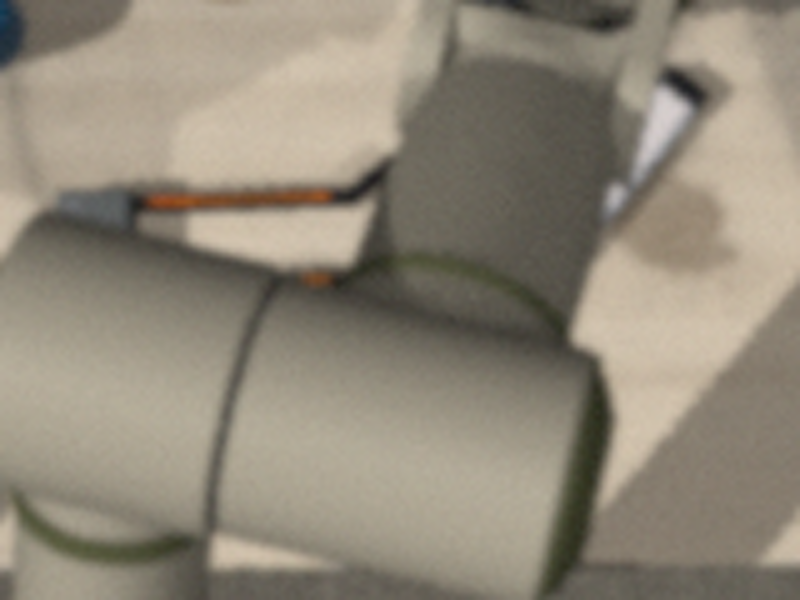

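The bar is near 140° with its black end at about (.631,-.113), at px (690,85). Now I'll push the black end towards the robot.

```bash
python3 -m handwheel '[[[0.01,-0.01,0,0],[0.01,-0.01,0,0],[0.01,-0.01,0,0],[0.008,-0.008,0,0],[0.008,-0.008,0,0]]]' |sed -n 2,4p
python3 -m handwheel '[[[0.008,-0.008,0,0],[0.008,-0.008,0,0],[0.008,-0.007,0,0],[0.008,-0.007,0,0],[0,0,0,0]]]' |sed -n 2,4p
python3 -c "
from h import *
look()"
```

```text
position: [0.6254, -0.0936, -0.0069]
tool_rot: [[-1.0, -0.0, 0.003], [-0.0, 1.0, -0.001], [-0.003, -0.001, -1.0]]
ft_force: [1.2, -0.3, 1.2]
position: [0.5915, -0.1241, -0.0083]
tool_rot: [[-1.0, 0.001, -0.002], [0.001, 1.0, 0.0], [0.002, 0.0, -1.0]]
ft_force: [0.7, 0.6, 0.4]
t 8.2833 tcp [ 0.5915 -0.1241 -0.0083]
top orange 19 [0.513 0.004 0.022] white 20
   white box [524.4  -9.5] [14.1 12.4] [[516.0, -6.0], [520.0, -18.0], [533.0, -13.0], [529.0, -1.0]]
side orange 0  white 275
   white box [546.1 -26.8] [237.8  84.1] [[499.0, -144.0], [583.0, -147.0], [593.0, 90.0], [509.0, 94.0]]
wrist orange 65 [ 0.509 -0.005  0.018] white 17069
   white box [543.2 -75.1] [ 29.6 153.2] [[502.0, -9.0], [557.0, -152.0], [584.0, -141.0], [530.0, 2.0]]
```

```bash
python3 -m handwheel '[[[0.008,-0.005,0,0],[0.008,-0.005,0,0],[0.007,-0.004,0,0],[0.004,0,0,0],[0,0,0,0]]]' |sed -n 2,4p
python3 -c "
from h import *
look()"
```

```text
position: [0.5651, -0.1371, -0.0082]
tool_rot: [[-1.0, 0.001, -0.001], [0.001, 1.0, 0.0], [0.001, 0.0, -1.0]]
ft_force: [0.4, -0.0, -0.5]
t 8.85 tcp [ 0.5651 -0.1371 -0.0082]
top orange 17 [0.523 0.003 0.022] white 72
   white box [525.5 -20.6] [28.8 28.3] [[510.0, -8.0], [513.0, -36.0], [542.0, -33.0], [538.0, -5.0]]
side orange 0  white 288
   white box [547.9 -34.7] [247.1  79.3] [[507.0, -158.0], [586.0, -159.0], [588.0, 89.0], [509.0, 89.0]]
wrist orange 62 [ 0.532 -0.004  0.02 ] white 15174
   white box [531.9 -81.4] [ 29.7 152.3] [[509.0, -7.0], [526.0, -159.0], [555.0, -155.0], [538.0, -4.0]]
```

```bash
python3 -m handwheel '[[[-0.015,0,0,0],[-0.005,0,-0.03,0],[0,0,-0.03,0],[0.025,0.03,0,0],[0.028,0.03,0,0]]]' |sed -n 2p
python3 -m handwheel '[[[0.028,0.03,0,0],[0.029,0.035,0,0],[0,0,0,0],[0,0,0.03,0],[0,0,0.02,0]]]' |sed -n 2p
python3 -m handwheel '[[[0,0,0.01,0],[0,0,0,0],[-0.008,0,0,0],[-0.008,0,0,0],[-0.008,0,0,0]]]'|sed -n 2p
python3 -m handwheel '[[[-0.008,0,0,0],[-0.007,0,0,0],[0,0,0,0]]]'
python3 -c "
from h import *
look()
p,_=env.get_image('top');w,_=env.get_image('wrist')
cv2.imwrite('pics/t3.png',np.hstack([cv2.resize(p[165:265,140:300,::-1],(400,250),interpolation=cv2.INTER_CUBIC),cv2.resize(w[:,:,::-1],(333,250))]))"
```

```text
position: [0.5346, -0.0774, 0.0531]
position: [0.4788, -0.0142, 0.0015]
position: [0.5042, -0.0149, -0.0073]
time_s: 10.5
position: [0.5194, -0.015, -0.0078]
tool_rot: [[-1.0, -0.0, 0.002], [-0.0, 1.0, -0.001], [-0.002, -0.001, -1.0]]
ft_force: [-0.6, 0.2, -0.2]
grip_width: -0.0003
t 10.5 tcp [ 0.5194 -0.015  -0.0078]
top orange 0  white 2
side orange 0  white 43
   white box [526.1 -63.2] [181.2  67.8] [[464.0, -138.0], [529.0, -160.0], [588.0, 11.0], [524.0, 33.0]]
wrist orange 0  white 203
   white box [539.1 -83.6] [147.6   9.8] [[520.0, -155.0], [530.0, -157.0], [558.0, -12.0], [548.0, -10.0]]
```

View pics/t3.png

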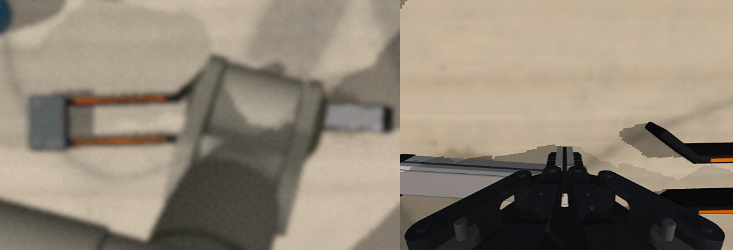

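```bash
python3 -m handwheel '[[[0.02,0,0,0],[0.01,0,-0.03,0],[0,0,-0.04,0],[0,-0.01,-0.03,0],[-0.005,-0.037,0,0]]]' |sed -n 2p
python3 -m handwheel '[[[-0.01,-0.038,0,0],[-0.01,-0.038,0,0],[-0.01,-0.038,0,0],[-0.01,-0.038,0,0],[0,0,0,0]]]' |sed -n 2p
python3 -c "
from h import *
look()
p,_=env.get_image('top');w,_=env.get_image('wrist')
cv2.imwrite('pics/t4.png',np.hstack([cv2.resize(p[165:265,140:300,::-1],(400,250),interpolation=cv2.INTER_CUBIC),cv2.resize(w[:,:,::-1],(333,250))]))"
```

```text
position: [0.4938, -0.0598, 0.0973]
position: [0.5336, -0.2202, 0.0917]
t 11.5833 tcp [ 0.5336 -0.2202  0.0917]
top orange 15 [0.547 0.001 0.022] white 379
   white box [542.  -79.5] [142.3  28.9] [[523.0, -150.0], [552.0, -151.0], [561.0, -9.0], [532.0, -8.0]]
side orange 0  white 299
   white box [548.1 -37.9] [ 86.4 269.3] [[489.0, 90.0], [522.0, -177.0], [608.0, -166.0], [574.0, 101.0]]
wrist orange 419 [ 0.547 -0.001  0.021] white 4698
   white box [541.6 -83.6] [152.2  29.6] [[522.0, -158.0], [551.0, -161.0], [562.0, -9.0], [532.0, -7.0]]
```

View pics/t4.png

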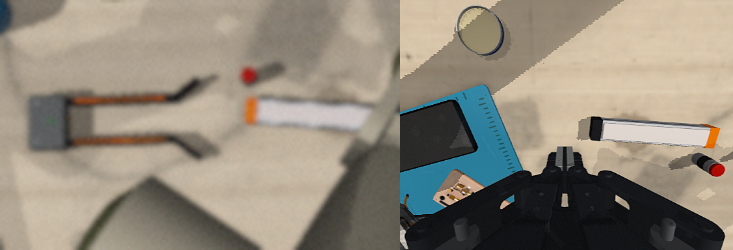

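The bar is at 86.5° with its centre at (.542,-.083), almost in line with the bay. I'll push it axially from the black end, at px (595,127) in the wrist half.

```bash
python3 -m handwheel '[[[-0.008,0.014,0.03,0],[0,0,0.03,0],[0,0,0.025,0],[0,0,0.015,0],[0,0,0,0]]]' |sed -n 2p
python3 -m handwheel '[[[0,0.008,0,0],[0,0.008,0,0],[0,0.009,0,0],[0,0.009,0,0],[0,0.009,0,0]]]' |sed -n 2p
python3 -m handwheel '[[[0,0.009,0,0],[0,0.009,0,0],[0,0.009,0,0],[0,0.009,0,0],[0,0,0,0]]]' |sed -n 2,4p
python3 -c "
from h import *
look()"
```

```text
position: [0.5389, -0.1976, -0.0109]
position: [0.5412, -0.156, -0.007]
position: [0.5412, -0.1195, -0.0073]
tool_rot: [[-1.0, -0.001, 0.002], [-0.001, 1.0, -0.001], [-0.002, -0.001, -1.0]]
ft_force: [0.6, -1.2, 1.8]
t 13.0833 tcp [ 0.5412 -0.1195 -0.0073]
top orange 0  white 251
   white box [536.9  14.3] [88.4 28.3] [[522.0, -30.0], [551.0, -30.0], [551.0, 58.0], [523.0, 59.0]]
side orange 0  white 330
   white box [548.7  -8.4] [ 84.  152.9] [[493.0, 59.0], [522.0, -91.0], [604.0, -76.0], [576.0, 75.0]]
wrist orange 1  white 9200
   white box [536.5 -34. ] [115.9  29.5] [[521.0, -92.0], [550.0, -92.0], [552.0, 24.0], [523.0, 24.0]]
```

```bash
python3 -m handwheel '[[[0,0.009,0,0],[0,0.009,0,0],[0,0.009,0,0],[0,0.009,0,0],[0,0.009,0,0]]]' |sed -n 2,4p
python3 -m handwheel '[[[0,0.009,0,0],[0,0.009,0,0],[0,0.009,0,0],[0,0.009,0,0],[0,0.009,0,0]]]' |sed -n 2,4p
python3 -m handwheel '[[[0,0.009,0,0],[0,0.009,0,0],[0,0.009,0,0],[0,0.006,0,0],[0,0,0,0]]]' |sed -n 2,4p
python3 -c "
from h import *
look()"
```

```text
position: [0.5404, -0.0745, -0.0082]
tool_rot: [[-1.0, -0.001, -0.0], [-0.001, 1.0, 0.0], [0.0, 0.0, -1.0]]
ft_force: [0.9, -2.2, 0.8]
position: [0.5405, -0.0298, -0.0082]
tool_rot: [[-1.0, -0.0, -0.0], [-0.0, 1.0, 0.0], [0.0, 0.0, -1.0]]
ft_force: [-0.6, -1.7, -0.3]
position: [0.5403, 0.0036, -0.0082]
tool_rot: [[-1.0, -0.001, -0.0], [-0.001, 1.0, 0.0], [0.0, 0.0, -1.0]]
ft_force: [0.9, -0.7, -0.2]
t 14.4833 tcp [ 0.5403  0.0036 -0.0082]
top orange 0  white 191
   white box [531.4 146.3] [28.  72.6] [[517.0, 183.0], [517.0, 110.0], [545.0, 110.0], [545.0, 183.0]]
side orange 0  white 363
   white box [533.9  91.4] [ 59.2 184.4] [[480.0, 172.0], [531.0, -5.0], [588.0, 11.0], [537.0, 188.0]]
wrist orange 0  white 9386
   white box [533.1  89.7] [ 29.8 115.6] [[516.0, 147.0], [520.0, 31.0], [550.0, 32.0], [546.0, 148.0]]
```

```bash
python3 -m handwheel '[[[0,0.006,0,0],[0,0.006,0,0],[0,0.005,0,0],[0,0,0,0]]]' |sed -n 2,4p
for i in 1 2 3 4; do echo; done >/dev/null
python3 -m handwheel '[[[0,0.003,0,0],[0,0,0,0]]]' |sed -n 2,4p
python3 -m handwheel '[[[0,0.002,0,0],[0,0,0,0]]]' |sed -n 2,4p
python3 -m handwheel '[[[0,0.002,0,0],[0,0,0,0]]]' |sed -n 2,4p
```

```text
position: [0.5404, 0.0202, -0.0082]
tool_rot: [[-1.0, -0.001, -0.0], [-0.001, 1.0, 0.0], [0.0, 0.0, -1.0]]
ft_force: [0.5, 0.6, 0.0]
position: [0.5405, 0.0226, -0.0082]
tool_rot: [[-1.0, -0.001, -0.0], [-0.001, 1.0, 0.0], [0.0, 0.0, -1.0]]
ft_force: [0.1, -0.3, 0.5]
position: [0.5405, 0.0244, -0.0082]
tool_rot: [[-1.0, -0.0, 0.0], [-0.0, 1.0, 0.0], [-0.0, 0.0, -1.0]]
ft_force: [-0.9, -1.4, -0.4]
position: [0.5405, 0.0264, -0.0082]
tool_rot: [[-1.0, -0.0, -0.0], [-0.0, 1.0, 0.0], [0.0, 0.0, -1.0]]
ft_force: [-0.9, -0.1, 0.1]
```

```bash
for i in 1; do python3 -m handwheel '[[[0,0.002,0,0],[0,0,0,0]]]' |sed -n '2p;4p'
python3 -m handwheel '[[[0,0.002,0,0],[0,0,0,0]]]' |sed -n '2p;4p'
python3 -m handwheel '[[[0,0.002,0,0],[0,0,0,0]]]' |sed -n '2p;4p'; done
python3 -c "
from h import *
look()
p,_=env.get_image('side')
cv2.imwrite('pics/s2.png',cv2.resize(p[190:290,180:300,::-1],None,fx=5,fy=5,interpolation=cv2.INTER_CUBIC))"
```

```text
position: [0.5405, 0.0284, -0.0082]
ft_force: [-0.6, -0.6, 0.6]
position: [0.5408, 0.0294, -0.0081]
ft_force: [-0.1, -7.3, -0.6]
position: [0.5413, 0.0298, -0.0079]
ft_force: [-0.5, -16.0, -0.9]
t 15.9667 tcp [ 0.5413  0.0298 -0.0079]
top orange 0  white 170
   white box [531.6 174.9] [28.  64.8] [[517.0, 207.0], [518.0, 142.0], [546.0, 143.0], [545.0, 207.0]]
side orange 0  white 370
   white box [530.8 121.3] [169.3  53.2] [[492.0, 41.0], [545.0, 34.0], [569.0, 201.0], [516.0, 209.0]]
wrist orange 0  white 9764
   white box [533.2 115.2] [ 30.2 116.7] [[515.0, 173.0], [521.0, 56.0], [551.0, 58.0], [546.0, 174.0]]
```

View pics/s2.png

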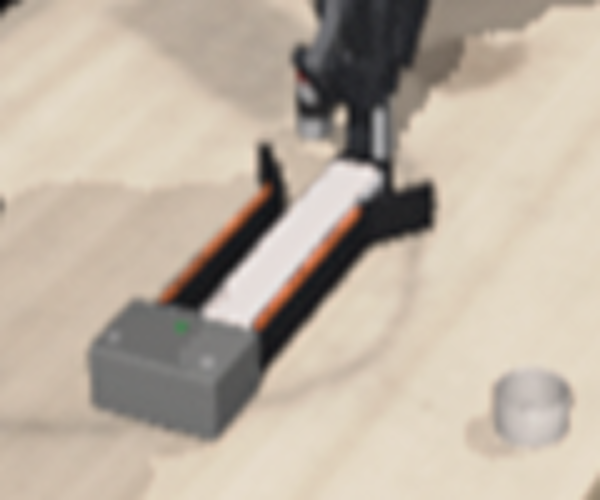

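Contact force rose to 16 N at y = 0.029, exactly where the back of the bay is predicted. The picture shows the bar reaching the block at (230,315). I'll retreat, check and hand in.

```bash
python3 -m handwheel '[[[0,-0.01,0,0],[0,-0.02,0,0],[0,-0.02,-0.02,0],[0,0,-0.04,0],[0,-0.03,-0.03,0]]]' |sed -n 2p
python3 -m handwheel '[[[0.02,-0.03,-0.01,0],[0.03,-0.02,-0.01,0],[0.03,-0.02,0,0],[0.03,0,0,0],[0,0,0,0]]]' |sed -n '2p;4p'
python3 -c "
from h import *
look()
p,X,d=cloud('top')
cv2.imwrite('pics/t5.png',cv2.resize(p[165:285,110:270,::-1],None,fx=5,fy=5,interpolation=cv2.INTER_CUBIC))"
```

```text
position: [0.5401, -0.0452, 0.0829]
position: [0.4259, -0.1168, 0.1011]
ft_force: [0.5, -0.0, -0.0]
t 17.0 tcp [ 0.4259 -0.1168  0.1011]
top orange 0  white 335
   white box [533.9 135.6] [ 25.9 143.4] [[518.0, 207.0], [524.0, 63.0], [550.0, 64.0], [544.0, 208.0]]
side orange 0  white 357
   white box [537.2 102.4] [ 52.2 210.7] [[487.0, 199.0], [537.0, -6.0], [587.0, 6.0], [538.0, 211.0]]
wrist orange 0  white 1866
   white box [533.4 106. ] [29.7 98.7] [[517.0, 155.0], [520.0, 56.0], [550.0, 57.0], [547.0, 156.0]]
```

View pics/t5.png

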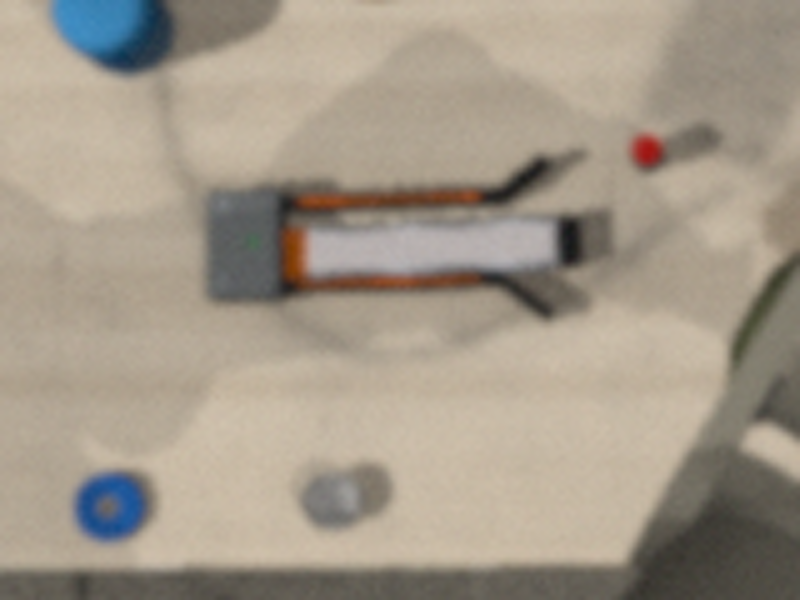

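```bash
python3 -c "
from rig import env
print(env.close_job())"
```

```text
the job is handed in; nothing more can be done
None
```

The light bar is in the charging bay, orange end first and against the back block, and the job is handed in at about 17 s. There was no verdict from the rig.

**What I did:** I pushed the orange end to the left, then the black end towards the robot. After a small correction at the orange end, I pushed the bar straight in from the black end with the fingers shut. The bar was never pinched or lifted.

**Last checks:**
- **Fully home:** the push force rose to 16 N at TCP y = 0.029 m, where I had predicted the back of the bay. In the last top view the orange cap sits flush against the block.
- **In line:** the bar measured about 2° from world y. The dock walls measured about 2° the same way, so they agree well within the 0.12 rad limit. The bar lies slightly to the robot's side of the middle, inside the channel.
- **Robot and bystanders:** the arm is clear, with a wrist force of about 0. The pot, wick and can look undisturbed in the last top view. I did not check the tape, handset or tin in it, but no push went near them.

**What disagreed:** the shut fingertips were about 18 mm behind the reported TCP, not the stated 17 mm ahead of it. My first push therefore passed over the bar without touching it. I confirmed the offset with the side and wrist depth cameras and worked about 35 mm lower from then on.

I looked at 10 pictures, counting crops.

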